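# Take the slop out of the soup kettle's tilt crank

### The arm

A 7-joint arm with a two-finger parallel gripper is mounted at the origin on the work surface. World frame = base frame: x ahead of the robot, y to its left, z up, the work surface at z = 0. Lengths are in m, angles in rad, forces in N, time in s.
With the tool pointing down it reaches from about 0.425 to 0.8 m from the base axis. Payload 8.3 kg.
Tool frame: the origin (TCP) lies midway between the tips of the shut fingers; the grasp point (between the pads) lies 19 mm behind it; z points along the fingers, y is the direction in which the jaws open and shut (so a half turn about z gives the same grasp; the last joint's range is limited). The gripper opens to 85 mm and grips with 20 to 120 N. Pads are 22 mm wide; open, the fingers measure 114 mm over their backs; the gripper's body (76 mm by 85 mm) begins 54 mm behind the grasp point. The pads swing forward as they close: fully open they stand 13 mm farther back than shut.
Start: joints at [-1.373, 0.383, 0.016, 1.37, -0.006, 1.388, -0.046], TCP at [0.161, 0.604, 0.231] pointing down, gripper open.
Joint ranges: [-2.95, 2.95], [-0.25, 2.06], [-1.52, 1.56], [0.18, 2.33], [-1.44, 4.58], [0.02, 2.06], [-3.01, 3.01]. Speed limits (rad/s): [2.39, 2.39, 3.01, 3.01, 3.14, 3.14, 3.14].

### API

Orientations are given as [roll, pitch, yaw] about the fixed x, y, z axes, in that order (R = Rz(yaw) Ry(pitch) Rx(roll)).
In Python, from cell import bot, imaging, workorder gives the robot as it stands.
- The arm moves only by the tool send_rows, never from a script. Its argument "plan" is a list of rows, each a list of 4 numbers: the shift along the tool's x, y, z in mm, then the turn about the tool's z in rad. In form: [[tx, ty, tz, twist], ...]. A call has 1 to 20 rows; each row is the pose to reach, as a shift and turn from the pose commanded when the call began, along the tool's axes at that moment; what a row does not reach only later rows make up. A row lasts 1/12 s, in which the tool goes at most 41.7 mm and 7.16 degrees, less where a joint would pass 70% of its speed; a pose out of reach is approached as far as the arm can. A call with a gripper value outside its range is refused whole. "grip" is the opening, from -1 (shut) to 1 (fully open), set as the call begins (left out, the last holds). The fingers move at their own pace and stop on an object; "newtons" is the grip in N (left out, the last holds). Time passes only in rows, so rows that repeat a pose let the fingers close. It gives the time, the measured TCP pose, the force and the opening at its end, in the units of the state.
- bot.get_state(): the state, without advancing time (a new reading comes with each control period).
- imaging.grab_frame(name): name is "scene" or "top"; returns the picture (480x640x3 uint8, red, green, blue); there is no depth.
- imaging.camera_model(name): a dict with "fov_y" (degrees; the focal length in pixels is half the picture's height over the tangent of half this angle, whatever the lens; pixels are square), "cx", "cy" (the principal point, pixels), "D" ([k1, k2, p1, p2, k3] as OpenCV has them; the pictures are not rectified), "R" (3x3) and "t" (3): a world point X has camera coordinates R X + t. Camera axes: x right, y down, z forward; pixel columns grow to the right and rows downward; lengths in m; the calibration is good to about 2 mm. A picture is of the moment at which its call begins. camera_model takes no time and is no camera call.
- workorder.hand_in(): hands the job in, once; it reports no verdict.
Trained networks look in the newest picture that a camera, given by its name, has taken for a name from the list of things; names that differ only in an ending like _2 or _b are one class to them, and where a whole thing is asked for, a point or a joint stands for the part that bears it (a point fixed in the world has none). Each returns a list of dicts, best first, with "score" (0 to 1); they miss things now and then, are a little off and sometimes report something else, mostly with a low value. They report only what shows in the picture. A call takes as long as a camera call.
- imaging.trace(name, camera): "mask" (480x640 bool, what is visible of it) and "rect" ([left, top, width, height] as shares, 0 to 1, of the picture: columns of its width, rows of its height, round what is visible of it).
- imaging.place_of(name, camera): "centre" ([column, row] as shares, 0 to 1, of the picture: columns of its width, rows of its height: a listed point, or the origin of a listed thing).
The state is a dict: "time_s": time; "qpos": joint angles; "dq": joint speeds; "joint_torque": joint torques, N m; "eef_pos": TCP position; "orientation": TCP orientation; "force": force on the tool from outside, world axes, zero at the start; "wrist_torque": the same for the moment, N m; "gripper_width": finger opening in m.
Only numpy, scipy, OpenCV 4.12 (cv2) and the standard library are available. Lean on these libraries where they do the work, as an engineer would, in place of code of your own. Each camera call takes 0.05 s, during which the arm holds its last target.

### The job

The tilt crank of the soup kettle has gone sloppy. Rock the crank handle gently away from the bowl and back towards it until you feel the gear bite at each end, turn the T-bar adjusting knob on top of the gear console until about 15 mm of free play is left at the handle, then rock the crank away from the bowl and back towards it once more to check. Press only lightly into the bite, never hard, let go of the kettle when done, and leave the tub, can and shaker alone.

Things in the scene. Friction and masses are not known exactly. Their poses are not given: they have to be found in the camera images.
- kettle: tabletop tilting soup kettle, stainless steel, fixed. Origin on the counter under the middle of its gear console, a box 200 mm (x) by 120 mm (y), top at height 240 mm. The bowl (280 mm across, rim at height 270 mm) hangs to the left of it, centre 225 mm along the kettle's +y; a bearing pedestal stands beyond. The crank stands up in front of the console's -x face
- crank_axis (a point): point on the crank's axis, which runs along the kettle's x at height 150 mm, 170 mm in front of the kettle's origin, below the middle of the upright handle
- handle (a point): middle of the crank handle, a level black sleeve 26 mm thick, 76 mm long, spinning freely on its pin, along the kettle's x, 110 mm from the crank axis, within about 0.4 rad of straight up. The crank arm is at its +x end, beside the console. In its free play, 25 to 65 mm at first, it moves with about 1 N; past the bite it gives like a spring, 0.6 mm per N
- knob (a point): black T-bar adjusting knob on the console's top: an upright-axis bar 56 mm long (its x), 14 mm thick (its y), 28 mm high; the point is on its axis at half height, 282 mm above the counter. It turns stiffly (0.4 N m) and stays where left. Clockwise from above takes up play: 27.5 mm at the handle (0.25 rad of crank) per radian of knob; anticlockwise gives it back
- worm_seal (a point): middle of the round flange on the console's front where the crank's shaft enters. Inside, unseen and not measured, a tooth on that shaft swings between two flanks of the drive, which a parking pin holds still: flank_away bites when the handle goes away from the bowl (-y), flank_bowl towards it (+y). The angle between the flanks is the free play plus 0.32 rad for the tooth's thickness
- tub: white lidded soup tub, 117 mm across, 78 mm high, origin under its middle; to be left alone
- can: food can, 104 mm across, 118 mm high, origin under its middle; to be left alone
- shaker: salt shaker of glass and steel, 42 mm across, 86 mm high, origin under its middle; to be left alone

How it is judged:
By the outcome, as a careful person would: the job done as asked, in the order asked, and still so for the second after the job is handed in, with the robot touching nothing.
It also fails if it takes over 64 s, if anything falls off the work surface, if the arm or the gripper's body presses on something with over 40 N, if the wrist force passes 120 N, or if a joint passes its speed limit or range.

## Working session

There is one attempt and no reset: what is moved stays moved. The work goes in short steps, Python scripts to look and compute and a tool call to move; the robot and the scene stay as the last step left them, time stands still between calls to the robot, and variables do not carry over. Pictures are saved under pics/ and viewed, and the job is handed in when it is done.

Besides the shell and the picture viewer there is one more tool, called after "Emit:" as name(argument=value, ...), one argument or row to a line, values as JSON. send_rows: Moves the arm, as the interface text tells. Its arguments: {"type":"object","properties":{"plan":{"type":"array"},"grip":{"type":"number"},"newtons":{"type":"number"}},"required":["plan"]}

```bash
ls; mkdir -p pics; python3 - <<'E'
from cell import bot, imaging, workorder
import cv2
s=bot.get_state()
for k,v in s.items(): print(k,v)
for c in ("scene","top"):
    im=imaging.grab_frame(c); cv2.imwrite(f"pics/{c}0.png",im[:,:,::-1])
    print(imaging.camera_model(c))
    for n in ("kettle","crank_axis","handle","knob","worm_seal","tub","can","shaker"):
        r=imaging.place_of(n,c)
        print(c,n,[(round(d["score"],2),round(d["centre"][0]*640,1),round(d["centre"][1]*480,1)) for d in r[:3]])
print(bot.get_state()["time_s"])
E
```

```text
pics
time_s 0.0
qpos [-1.37291632  0.38423817  0.01637913  1.37113766 -0.00629349  1.38819004
 -0.04650807]
dq [ 0.00064306  0.00106485 -0.00113982  0.00158212  0.00026618 -0.00052469
  0.00054013]
joint_torque [-1.05988067e-04 -6.27607298e+01  8.43718573e-01 -3.71822190e+01
  1.63297652e-02  1.43683012e-02 -9.81775685e-06]
eef_pos [0.16098971 0.60340132 0.23028637]
orientation [-3.13966946e+00  4.23433031e-05  2.88086487e+00]
force [ 0.80622268  0.29447649 -0.218349  ]
wrist_torque [-0.02625027  0.03533447  0.04309588]
gripper_width 0.08527857165366154
{'fov_y': 45.47447866034064, 'cx': 314.91744928542505, 'cy': 230.2432498915494, 'D': array([-0.06498323,  0.        ,  0.        ,  0.        ,  0.        ]), 'R': array([[-0.09739175,  0.99517876, -0.01157955],
       [ 0.66049396,  0.05592616, -0.74874561],
       [-0.74448813, -0.08056986, -0.66275631]]), 't': array([ 0.26341966, -0.20452913,  1.57077807])}
scene kettle [(0.91, 413.1, 338.1)]
scene crank_axis []
scene handle [(0.74, 427.8, 241.9), (0.63, 407.2, 182.0)]
scene knob [(0.84, 431.9, 243.0)]
scene worm_seal []
scene tub [(0.71, 256.7, 340.5)]
scene can [(0.62, 259.5, 250.2)]
scene shaker [(0.68, 243.1, 288.2)]
{'fov_y': 54.457138166868454, 'cx': 308.9409073829498, 'cy': 243.75479978352664, 'D': array([-0.12350503,  0.        ,  0.        ,  0.        ,  0.        ]), 'R': array([[-0.01364076, -0.99928738,  0.03519456],
       [-0.99066917,  0.00873294, -0.13600859],
       [ 0.13560432, -0.03672142, -0.99008232]]), 't': array([-0.20791811,  0.58218328,  0.99389495])}
top kettle []
top crank_axis [(0.84, 221.3, 295.0)]
top handle [(0.58, 211.4, 294.7), (0.25, 202.9, 181.2)]
top knob [(0.62, 202.7, 180.7)]
top worm_seal [(0.8, 218.1, 268.8)]
top tub [(0.92, 351.2, 214.7)]
top can [(0.97, 364.2, 319.7)]
top shaker [(0.8, 369.3, 263.8)]
0.9
```

View pics/scene0.png

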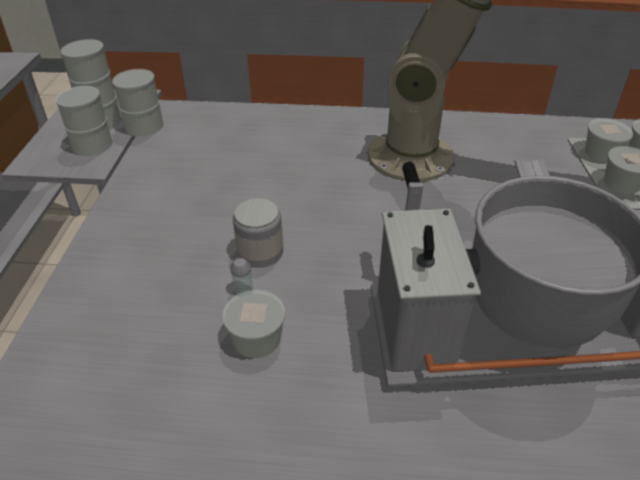

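View pics/top0.png

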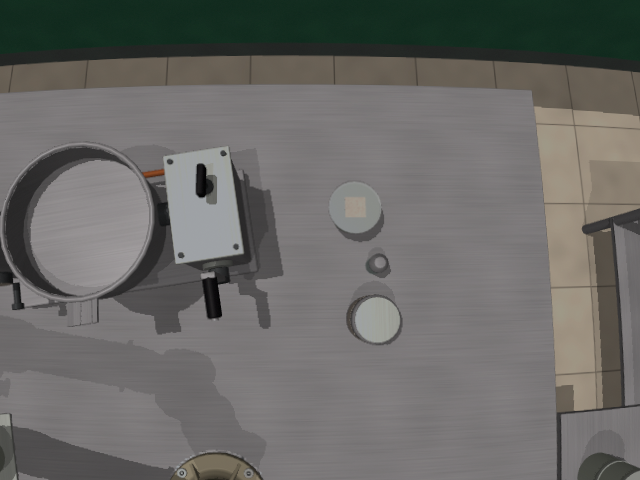

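The scene view shows the console at about (430,250) with the knob at (430,243), and the crank handle at (411,175) on the robot's side. In the top view the console's top corners are near (165,157), (229,148), (244,258) and (175,268), the knob is at (201,180) and the handle at (212,297). The tub, can and shaker are well off to the right.

```bash
cat > h.py <<'E'
import numpy as np, cv2
from cell import imaging
def K(c):
    m=imaging.camera_model(c); f=240/np.tan(np.radians(m["fov_y"]/2))
    return np.array([[f,0,m["cx"]],[0,f,m["cy"]],[0,0,1]]),m
def ray(c,uv):
    k,m=K(c); p=cv2.undistortPoints(np.array([[uv]],float),k,m["D"])[0,0]
    R=np.array(m["R"]);t=np.array(m["t"])
    return -R.T@t, R.T@np.array([p[0],p[1],1.])
def onz(c,uv,z):
    o,d=ray(c,uv); return o+d*(z-o[2])/d[2]
def tri(uv1,uv2):
    A=[];b=[]
    M=np.zeros((3,3));v=np.zeros(3)
    for c,uv in(("scene",uv1),("top",uv2)):
        o,d=ray(c,uv);d=d/np.linalg.norm(d);P=np.eye(3)-np.outer(d,d);M+=P;v+=P@o
    return np.linalg.solve(M,v)
def proj(c,X):
    k,m=K(c);rv=cv2.Rodrigues(np.array(m["R"]))[0]
    return cv2.projectPoints(np.array(X,float).reshape(-1,1,3),rv,np.array(m["t"]),k,m["D"])[0][:,0]
E
python3 - <<'E'
from h import *
for n,z,uv in (("tl",.24,(165,157)),("tr",.24,(229,148)),("br",.24,(244,258)),("bl",.24,(175,268)),("knob",.282,(202.7,180.7)),("caxis",.15,(221.3,295)),("seal",.15,(218.1,268.8)),("h",.259,(211.4,294.7))): print(n,onz("top",uv,z).round(4))
for n,z,uv in (("fl",.24,(470,291)),("fr",.24,(398,294)),("nl",.24,(450,210)),("nr",.24,(384,212)),("knob",.282,(431.9,243)),("h",.259,(407.2,182))): print(n,onz("scene",uv,z).round(4))
print(tri((431.9,243),(202.7,180.7)))
for c,r in(("top",(150,140,130,190)),("scene",(350,140,150,180))):
    im=cv2.imread(f"pics/{c}0.png");x,y,w,h=r
    cv2.imwrite(f"pics/{c}0z.png",cv2.resize(im[y:y+h,x:x+w],None,fx=3 if c=="top" else 3.2,fy=3 if c=="top" else 3.2,interpolation=cv2.INTER_CUBIC))
E
```

```text
tl [0.7178 0.058  0.24  ]
tr [ 0.7336 -0.0611  0.24  ]
br [ 0.5282 -0.0907  0.24  ]
bl [0.5113 0.0329 0.24  ]
knob [ 0.6596 -0.022   0.282 ]
caxis [ 0.4652 -0.037   0.15  ]
seal [ 0.5169 -0.0303  0.15  ]
h [ 0.4628 -0.0363  0.259 ]
fl [0.7187 0.0473 0.24  ]
fr [ 0.7341 -0.0629  0.24  ]
nl [0.5243 0.0318 0.24  ]
nr [ 0.5399 -0.0857  0.24  ]
knob [ 0.6606 -0.0129  0.282 ]
h [ 0.4728 -0.0449  0.259 ]
[ 0.66014554 -0.01722621  0.28066967]
```

View pics/top0z.png

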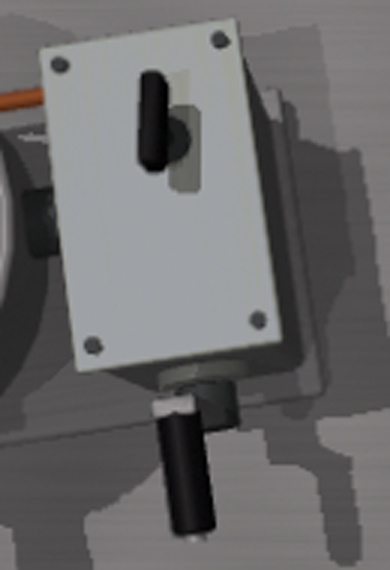

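View pics/scene0z.png

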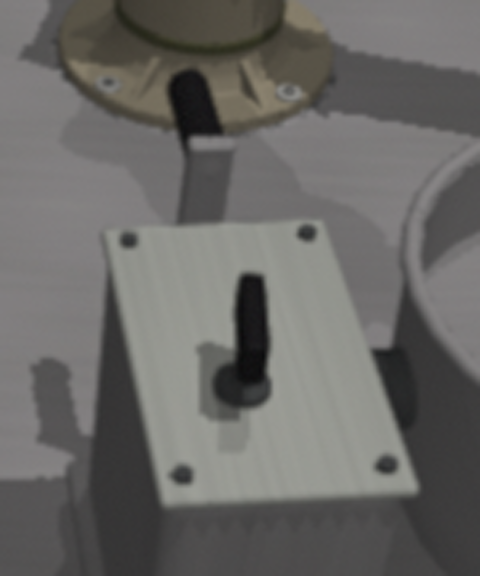

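```bash
cat > fit.py <<'E'
from h import *
from scipy.optimize import least_squares
top=np.array([(164,156.7),(229.3,146.7),(244,253.3),(176,263.3)])  # far-left, far-right, near-right, near-left
sc=np.array([(480.3,293.8),(400.9,298.1),(382.8,212.5),(450.9,209.1)])
C=np.array([(.1,.06,.24),(.1,-.06,.24),(-.1,-.06,.24),(-.1,.06,.24)])
def T(p,X):
    c,s=np.cos(p[2]),np.sin(p[2]);X=np.atleast_2d(X)
    return np.c_[p[0]+c*X[:,0]-s*X[:,1],p[1]+s*X[:,0]+c*X[:,1],X[:,2]]
r=least_squares(lambda p:np.r_[(proj("top",T(p,C))-top).ravel(),(proj("scene",T(p,C))-sc).ravel()],[.62,-.015,.1])
P=r.x
if __name__=="__main__":
    print(P,r.fun.round(1))
    ht=np.array([(208.7,276.7),(215.7,316.7)]);hs=np.array([(414,183.8),(408.4,165)])
    def H(phi): # phi toward +y
        return T(P,[( -.17+dx,.11*np.sin(phi),.15+.11*np.cos(phi)) for dx in(.038,-.038)])
    q=least_squares(lambda f:np.r_[(proj("top",H(f[0]))-ht).ravel(),(proj("scene",H(f[0]))-hs).ravel()],[0.])
    print("phi",q.x,q.fun.round(1),H(q.x[0]))
    print("crankaxis",T(P,(-.17,0,.15)))
    # knob bar ends, top surface z .296
    a=onz("top",(150+151/3,140+73/3),.296);b=onz("top",(150+156/3,140+168/3),.296)
    print("knob top",a,b,(a+b)/2,"yaw",np.arctan2(*(a-b)[1::-1]))
    a=onz("scene",(350+250/3.2,140+274/3.2),.296);b=onz("scene",(350+252/3.2,140+345/3.2),.296)
    print("knob scene",a,b,(a+b)/2)
    print("kettle origin knob", T(P,(0,0,.282)))
E
python3 fit.py
```

```text
[ 0.62975069 -0.01364473  0.14582224] [-0.2 -0.8 -1.7 -0.6 -1.7 -1.6  0.1 -1.3 -1.7 -1.7  0.1 -2.3  0.2 -0.7
 -1.3  0.1]
phi [0.00829182] [ 0.3 -2.9 -0.7  0.7  0.8  6.8 -0.7  1.3] [[ 0.49901911 -0.03192272  0.25999622]
 [ 0.42382571 -0.04296597  0.25999622]]
crankaxis [[ 0.46155494 -0.03834675  0.15      ]]
knob top [ 0.68485166 -0.01990716  0.296     ] [ 0.62879998 -0.02421421  0.296     ] [ 0.65682582 -0.02206069  0.296     ] yaw 0.07669008065513354
knob scene [ 0.63578919 -0.01924204  0.296     ] [ 0.68724242 -0.02084384  0.296     ] [ 0.6615158  -0.02004294  0.296     ]
kettle origin knob [[ 0.62975069 -0.01364473  0.282     ]]
```

```bash
cat >> h.py <<'E'
from scipy.spatial.transform import Rotation as Ro
def cur():
    from cell import bot
    s=bot.get_state(); return np.array(s["eef_pos"]),Ro.from_euler("xyz",s["orientation"]),s
def todo(X):
    p,R,s=cur(); return (R.inv().apply(np.array(X)-p)*1000).round(1)
E
python3 - <<'E'
from h import *
for X in [(.161,.604,.42),(.36,.36,.42),(.461,-.037,.42)]: print(todo(X))
E
```

```text
[ 2.000e-01  1.000e-01 -1.887e+02]
[-255.  -184.3 -188.7]
[-455.  -541.9 -188.7]
```

Emit:
send_rows(
  plan=[
    [0,0,-38,0],
    [0,0,-76,0],
    [0,0,-114,0],
    [0,0,-152,0],
    [0,0,-189,0],
    [-28,-20,-189,-0.04],
    [-56,-40,-189,-0.08],
    [-84,-60,-189,-0.12],
    [-112,-81,-189,-0.16],
    [-140,-101,-189,-0.2],
    [-168,-122,-189,-0.25],
    [-196,-142,-189,-0.3],
    [-224,-163,-189,-0.35],
    [-255,-184,-189,-0.41],
  ],
  grip=1,
)

```text
time_s: 2.07
eef_pos: [0.3604, 0.3591, 0.4206]
orientation: [3.141, 0.0, -2.989]
force: [0.2, -0.5, 0.1]
gripper_width: 0.0855
```

```bash
python3 - <<'E'
from h import *
p,R,s=cur();print(p,s["orientation"],s["qpos"].round(2),s["time_s"],s["force"]);print(todo((.461,-.037,.42)),todo((.461,-.037,.30)))
E
```

```text
[0.3603714  0.3590851  0.42061077] [ 3.14082083e+00  1.63231984e-04 -2.98904268e+00] [-0.98  0.11  0.16  1.3  -0.02  1.73  0.89] 2.0667 [ 0.1544585  -0.49447444  0.13456709]
[-3.930e+01 -4.068e+02  3.000e-01] [ -39.3 -406.9  120.3]
```

Emit:
send_rows(
  plan=[
    [-3,-34,0,0],
    [-6,-68,0,0],
    [-10,-102,0,0],
    [-13,-136,0,0],
    [-16,-170,0,0],
    [-20,-204,0,0],
    [-23,-238,0,0],
    [-26,-272,0,0],
    [-30,-306,0,0],
    [-33,-340,0,0],
    [-36,-374,0,0],
    [-39,-407,0,0],
    [-39,-407,40,0],
    [-39,-407,80,0],
    [-39,-407,110,0],
    [-39,-407,110,0],
  ],
)

```text
time_s: 3.4
eef_pos: [0.456, -0.0364, 0.3046]
orientation: [3.141, -0.009, -2.993]
force: [-1.4, -0.1, -1.3]
gripper_width: 0.0857
```

```bash
python3 - <<'E'
from h import *
p,R,s=cur();print(p,s["orientation"],s["qpos"].round(2),s["time_s"],s["force"]);print(todo((.461,-.037,.30)),todo((.461,-.037,.24)))
for c,r in(("top",(130,140,200,200)),("scene",(320,80,200,200))):
    im=imaging.grab_frame(c)[:,:,::-1];x,y,w,h=r
    cv2.imwrite(f"pics/{c}1z.png",cv2.resize(im[y:y+h,x:x+w],None,fx=3,fy=3,interpolation=cv2.INTER_CUBIC))
E
```

```text
[ 0.45596924 -0.03635817  0.30460804] [ 3.14101122 -0.00945728 -2.99261452] [-0.58 -0.03  0.58  1.69  0.01  1.49  1.72] 3.4 [-1.37021231 -0.13296164 -1.27510804]
[-4.9 -1.4  4.6] [-5.5 -1.4 64.6]
```

View pics/top1z.png

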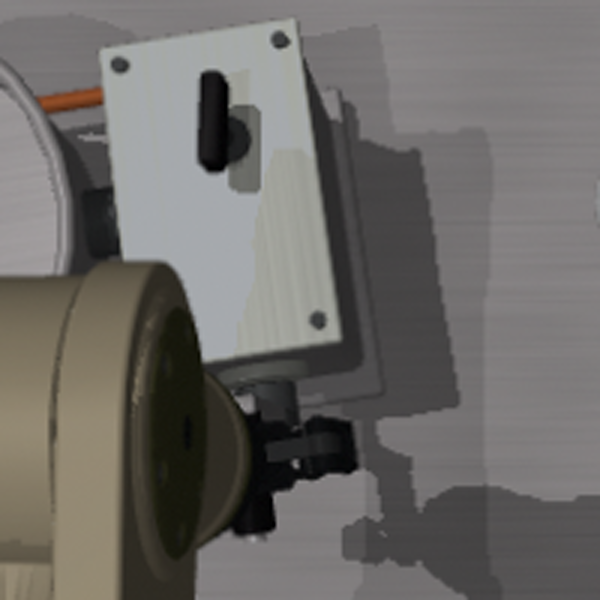

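View pics/scene1z.png

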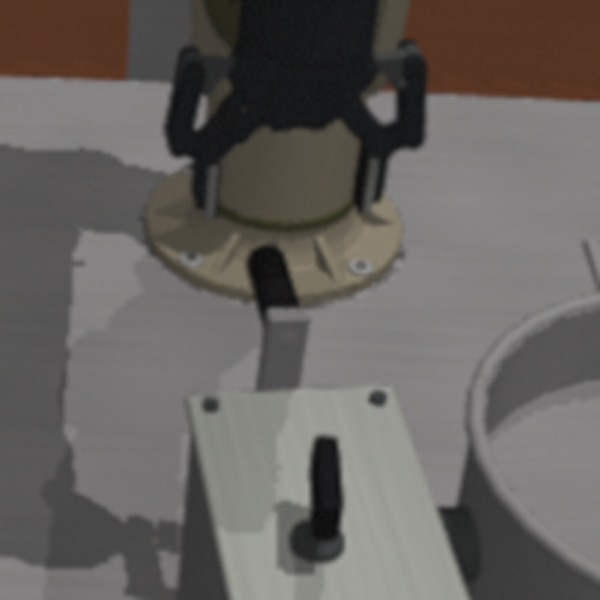

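The fingers straddle the handle sideways: it sits at about (265,290) in the scene zoom, between the fingers. Going down.

Emit:
send_rows(
  plan=[
    [-3,0,20,0],
    [-6,0,40,0],
    [-6,0,60,0],
    [-6,0,60,0],
  ],
)

```text
time_s: 3.83
eef_pos: [0.4651, -0.0351, 0.2499]
orientation: [-3.141, -0.001, -2.992]
force: [-1.9, -0.2, -0.8]
gripper_width: 0.0854
```

Emit:
send_rows(
  plan=[
    [0,0,0,0],
    [0,0,0,0],
    [0,0,0,0],
    [0,0,0,0],
    [0,0,0,0],
    [0,0,0,0],
  ],
  grip=-0.2,
  newtons=20,
)

```text
time_s: 4.33
eef_pos: [0.4653, -0.0354, 0.2509]
orientation: [3.142, 0.001, -2.992]
force: [0.2, -0.2, -0.2]
gripper_width: 0.0342
```

Emit:
send_rows(
  plan=[
    [0,0,5,0],
    [0,0,9,0],
    [0,0,9,0],
    [0,0,9,0],
    [0,0,9,0],
    [0,0,9,0],
  ],
  grip=-1,
  newtons=20,
)

```text
time_s: 4.83
eef_pos: [0.4667, -0.0355, 0.2444]
orientation: [3.141, 0.005, -2.992]
force: [-5.6, -0.5, 23.9]
gripper_width: 0.0255
```

Emit:
send_rows(
  plan=[
    [0,0,0,0],
    [0,0,0,0],
  ],
)

```text
time_s: 5.0
eef_pos: [0.4666, -0.0355, 0.2444]
orientation: [3.141, 0.005, -2.992]
force: [-6.5, 0.4, 23.3]
gripper_width: 0.0251
```

```bash
python3 - <<'E'
from h import *
p,R,s=cur();print(p,s["orientation"],s["time_s"],s["force"],s["gripper_width"])
for c,r in(("top",(130,140,200,200)),("scene",(320,80,200,200))):
    im=imaging.grab_frame(c)[:,:,::-1];x,y,w,h=r
    cv2.imwrite(f"pics/{c}2z.png",cv2.resize(im[y:y+h,x:x+w],None,fx=3,fy=3,interpolation=cv2.INTER_CUBIC))
E
```

```text
[ 0.4666447  -0.03550981  0.24438447] [ 3.14098885  0.00531836 -2.99234847] 5.0 [-6.54584408  0.42702109 23.28047881] 0.025050205263117856
```

View pics/scene2z.png

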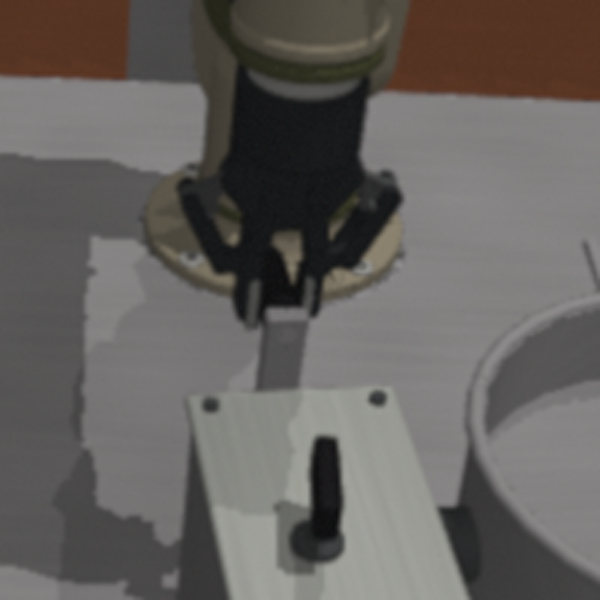

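Gripped (25 mm), but there is 23 N pushing up on the tool, so I'm relaxing that.

Emit:
send_rows(
  plan=[
    [0,0,-2,0],
    [0,0,-4,0],
    [0,0,-4,0],
  ],
)

```text
time_s: 5.35
eef_pos: [0.4665, -0.0349, 0.2454]
orientation: [-3.141, 0.003, -2.992]
force: [7.3, 0.2, -0.3]
gripper_width: 0.0254
```

Emit:
send_rows(
  plan=[
    [0,-2,0,0],
    [0,-4,0,0],
    [0,-4,0,0],
  ],
)

```text
time_s: 5.6
eef_pos: [0.4671, -0.0391, 0.2454]
orientation: [-3.141, 0.003, -2.992]
force: [6.9, 1.6, -2.5]
gripper_width: 0.025
```

Emit:
send_rows(
  plan=[
    [0,-2,0,0],
    [0,-4,0,0],
    [0,-4,0,0],
  ],
)

```text
time_s: 5.85
eef_pos: [0.4677, -0.0431, 0.2453]
orientation: [-3.141, 0.003, -2.992]
force: [8.0, 1.8, -2.1]
gripper_width: 0.0255
```

Emit:
send_rows(
  plan=[
    [-0.5,-2,0,0],
    [-1,-4,0.4,0],
    [-1,-4,0.4,0],
  ],
)

```text
time_s: 6.1
eef_pos: [0.4684, -0.0474, 0.2449]
orientation: [-3.141, 0.001, -2.993]
force: [3.8, 1.4, -0.9]
gripper_width: 0.0251
```

Emit:
send_rows(
  plan=[
    [-0.5,-2,0.3,0],
    [-1,-4,0.6,0],
    [-1,-4,0.6,0],
  ],
)

```text
time_s: 6.35
eef_pos: [0.4691, -0.0518, 0.2442]
orientation: [-3.141, -0.001, -2.993]
force: [-1.1, -0.3, 3.3]
gripper_width: 0.0251
```

Emit:
send_rows(
  plan=[
    [0,-2,0.4,0],
    [0,-4,0.7,0],
    [0,-4,0.7,0],
  ],
)

```text
time_s: 6.6
eef_pos: [0.4697, -0.0557, 0.2435]
orientation: [-3.141, -0.001, -2.993]
force: [-2.7, -1.8, 3.8]
gripper_width: 0.0252
```

Emit:
send_rows(
  plan=[
    [0,-2,0.4,0],
    [0,-4,0.9,0],
    [0,-4,0.9,0],
  ],
)

```text
time_s: 6.85
eef_pos: [0.4703, -0.0592, 0.2428]
orientation: [3.141, -0.001, -2.993]
force: [-4.5, 0.3, 6.8]
gripper_width: 0.0254
```

Emit:
send_rows(
  plan=[
    [0,-2,0.5,0],
    [0,-4,1.1,0],
    [0,-4,1.1,0],
  ],
)

```text
time_s: 7.1
eef_pos: [0.4707, -0.0623, 0.2419]
orientation: [3.14, -0.001, -2.992]
force: [-5.7, 3.4, 10.6]
gripper_width: 0.025
```

Emit:
send_rows(
  plan=[
    [0.5,-1,-0.5,0],
    [1,-2,-0.8,0],
    [1,-2,-0.8,0],
  ],
)

```text
time_s: 7.35
eef_pos: [0.4707, -0.0627, 0.2422]
orientation: [3.139, 0.0, -2.99]
force: [0.7, 6.4, 3.0]
gripper_width: 0.0251
```

Emit:
send_rows(
  plan=[
    [0,-1,0.2,0],
    [0,-2.5,0.4,0],
    [0,-2.5,0.4,0],
  ],
)

```text
time_s: 7.6
eef_pos: [0.471, -0.0645, 0.2417]
orientation: [3.138, 0.0, -2.989]
force: [-1.0, 8.3, 3.4]
gripper_width: 0.0251
```

```bash
cat > st.py <<'E'
from h import *
from fit import P
def st():
    p,R,s=cur(); c,sn=np.cos(P[2]),np.sin(P[2])
    d=p[:2]-P[:2]; y=-sn*d[0]+c*d[1]; f=s["force"]; fy=-sn*f[0]+c*f[1]
    phi=np.arcsin(y/.11); ft=fy*np.cos(phi)-f[2]*np.sin(phi)
    return dict(t=round(s["time_s"],2),y=round(y*1000,2),x=round((c*d[0]+sn*d[1])*1000,1),z=round(p[2]*1000,1),phi=round(phi,4),arc=round(phi*110,2),ft=round(ft,2),tq=s["wrist_torque"].round(2))
if __name__=="__main__": print(st())
E
python3 st.py
```

```text
{'t': 7.6, 'y': np.float64(-27.26), 'x': np.float64(-164.5), 'z': np.float64(241.7), 'phi': np.float64(-0.2504), 'arc': np.float64(-27.55), 'ft': np.float64(8.99), 'tq': array([ 1.92,  0.15, -0.  ])}
```

Emit:
send_rows(
  plan=[
    [0,3,-0.7,0],
    [0,6,-1.4,0],
    [0,9,-1.8,0],
    [0,12,-2.2,0],
    [0,15,-2.6,0],
    [0,18,-2.9,0],
    [0,21,-3.1,0],
    [0,24,-3.2,0],
    [0,27,-3.3,0],
    [0,30,-3.3,0],
    [0,30,-3.3,0],
  ],
)

```text
time_s: 8.52
eef_pos: [0.4668, -0.0374, 0.2454]
orientation: [-3.141, 0.001, -2.992]
force: [4.7, 1.3, -0.9]
gripper_width: 0.025
```

```bash
python3 st.py
```

```text
{'t': 8.52, 'y': np.float64(0.16), 'x': np.float64(-164.7), 'z': np.float64(245.4), 'phi': np.float64(0.0015), 'arc': np.float64(0.16), 'ft': np.float64(0.55), 'tq': array([ 0.02, -1.11, -0.02])}
```

Emit:
send_rows(
  plan=[
    [0,2,0,0],
    [0,4,0,0],
    [0,4,0,0],
  ],
)

```text
time_s: 8.77
eef_pos: [0.4663, -0.0337, 0.2454]
orientation: [-3.141, 0.001, -2.992]
force: [5.7, 0.3, -1.5]
gripper_width: 0.0249
```

```bash
python3 st.py
```

```text
{'t': 8.77, 'y': np.float64(3.88), 'x': np.float64(-164.6), 'z': np.float64(245.4), 'phi': np.float64(0.0353), 'arc': np.float64(3.88), 'ft': np.float64(-0.47), 'tq': array([ 0.01, -1.15, -0.02])}
```

Emit:
send_rows(
  plan=[
    [0,2,0,0],
    [0,4,0,0],
    [0,4,0,0],
  ],
)

```text
time_s: 9.02
eef_pos: [0.4657, -0.0298, 0.2453]
orientation: [-3.141, 0.001, -2.992]
force: [6.4, 0.6, -2.4]
gripper_width: 0.0253
```

```bash
python3 st.py
```

```text
{'t': 9.02, 'y': np.float64(7.86), 'x': np.float64(-164.7), 'z': np.float64(245.3), 'phi': np.float64(0.0715), 'arc': np.float64(7.87), 'ft': np.float64(-0.17), 'tq': array([ 0.05, -1.27,  0.05])}
```

Emit:
send_rows(
  plan=[
    [0,2,0.2,0],
    [0,4,0.4,0],
    [0,4,0.4,0],
  ],
)

```text
time_s: 9.27
eef_pos: [0.4651, -0.0258, 0.245]
orientation: [-3.141, 0.001, -2.992]
force: [5.2, 0.8, -1.1]
gripper_width: 0.0253
```

Emit:
send_rows(
  plan=[
    [0,2,0.3,0],
    [0,4,0.5,0],
    [0,4,0.5,0],
  ],
)

```text
time_s: 9.52
eef_pos: [0.4645, -0.0219, 0.2445]
orientation: [-3.141, 0.001, -2.992]
force: [5.8, -0.8, -1.4]
gripper_width: 0.0249
```

```bash
python3 st.py
```

```text
{'t': 9.52, 'y': np.float64(15.87), 'x': np.float64(-164.7), 'z': np.float64(244.5), 'phi': np.float64(0.1448), 'arc': np.float64(15.93), 'ft': np.float64(-1.43), 'tq': array([ 0.03, -1.2 ,  0.01])}
```

Emit:
send_rows(
  plan=[
    [0,2,0.3,0],
    [0,4,0.7,0],
    [0,4,0.7,0],
  ],
)

```text
time_s: 9.77
eef_pos: [0.4639, -0.0179, 0.2439]
orientation: [-3.141, 0.001, -2.992]
force: [5.2, 0.8, -0.2]
gripper_width: 0.0253
```

```bash
python3 st.py
```

```text
{'t': 9.77, 'y': np.float64(19.9), 'x': np.float64(-164.7), 'z': np.float64(243.9), 'phi': np.float64(0.1819), 'arc': np.float64(20.01), 'ft': np.float64(0.12), 'tq': array([ 0.12, -1.09,  0.04])}
```

Emit:
send_rows(
  plan=[
    [0,2,0.4,0],
    [0,4,0.8,0],
    [0,4,0.8,0],
  ],
)

```text
time_s: 10.02
eef_pos: [0.4633, -0.0139, 0.243]
orientation: [-3.141, 0.001, -2.992]
force: [5.7, 0.2, -0.2]
gripper_width: 0.0252
```

```bash
python3 st.py
```

```text
{'t': 10.02, 'y': np.float64(23.93), 'x': np.float64(-164.7), 'z': np.float64(243.0), 'phi': np.float64(0.2193), 'arc': np.float64(24.12), 'ft': np.float64(-0.61), 'tq': array([ 0.09, -1.07,  0.01])}
```

Emit:
send_rows(
  plan=[
    [0,2,0.5,0],
    [0,4,1,0],
    [0,4,1,0],
  ],
)

```text
time_s: 10.27
eef_pos: [0.4629, -0.0108, 0.2423]
orientation: [-3.14, 0.001, -2.993]
force: [5.1, -2.4, 2.7]
gripper_width: 0.0253
```

```bash
python3 st.py
```

```text
{'t': 10.27, 'y': np.float64(27.09), 'x': np.float64(-164.7), 'z': np.float64(242.3), 'phi': np.float64(0.2488), 'arc': np.float64(27.37), 'ft': np.float64(-3.7), 'tq': array([-0.5 , -1.04,  0.02])}
```

Emit:
send_rows(
  plan=[
    [0,2,0.6,0],
    [0,4,1.2,0],
    [0,4,1.2,0],
  ],
)

```text
time_s: 10.52
eef_pos: [0.4625, -0.0079, 0.2415]
orientation: [-3.139, 0.002, -2.994]
force: [4.4, -5.8, 4.1]
gripper_width: 0.0252
```

```bash
python3 st.py
```

```text
{'t': 10.52, 'y': np.float64(29.95), 'x': np.float64(-164.7), 'z': np.float64(241.5), 'phi': np.float64(0.2758), 'arc': np.float64(30.33), 'ft': np.float64(-7.27), 'tq': array([-1.28, -0.87,  0.06])}
```

Emit:
send_rows(
  plan=[
    [0,1,0.3,0],
    [0,2.5,0.7,0],
    [0,2.5,0.7,0],
  ],
)

```text
time_s: 10.77
eef_pos: [0.4622, -0.0063, 0.241]
orientation: [-3.139, 0.002, -2.995]
force: [4.2, -8.1, 5.9]
gripper_width: 0.0253
```

```bash
python3 st.py
```

```text
{'t': 10.77, 'y': np.float64(31.65), 'x': np.float64(-164.7), 'z': np.float64(241.0), 'phi': np.float64(0.2918), 'arc': np.float64(32.1), 'ft': np.float64(-9.92), 'tq': array([-1.68, -0.84,  0.04])}
```

Emit:
send_rows(
  plan=[
    [0,-4,-1.3,0],
    [0,-8,-2.4,0],
    [0,-12,-3.3,0],
    [0,-16,-4,0],
    [0,-20,-4.6,0],
    [0,-24,-5,0],
    [0,-28,-5.2,0],
    [0,-32,-5.3,0],
    [0,-32,-5.3,0],
  ],
)

```text
time_s: 11.52
eef_pos: [0.4666, -0.036, 0.2455]
orientation: [-3.141, 0.001, -2.993]
force: [6.9, 1.5, -1.6]
gripper_width: 0.0252
```

Emit:
send_rows(
  plan=[
    [0,0,0,0],
    [0,0,0,0],
    [0,0,0,0],
    [0,0,-25,0],
    [0,0,-60,0],
    [0,0,-100,0],
    [0,0,-100,0],
  ],
  grip=0.2,
)

```text
time_s: 12.1
eef_pos: [0.4679, -0.0357, 0.3522]
orientation: [3.141, 0.009, -2.993]
force: [0.8, -0.5, 0.5]
gripper_width: 0.0516
```

```bash
python3 - <<'E'
from h import *
p,R,s=cur();print(p,s["orientation"],s["qpos"].round(2),s["time_s"],s["gripper_width"])
im=imaging.grab_frame("scene")[:,:,::-1]
k=[(d["score"],np.array(d["centre"])*(640,480)) for d in imaging.place_of("knob","scene")];print(k)
x,y,w,h=320,80,200,200
cv2.imwrite("pics/scene3z.png",cv2.resize(im[y:y+h,x:x+w],None,fx=3,fy=3,interpolation=cv2.INTER_CUBIC))
for z in(.345,.263):print(todo((.659,-.020,z)))
E
```

```text
[ 0.46794081 -0.03566606  0.35217367] [ 3.1414793   0.00898562 -2.99265336] [-0.58 -0.02  0.59  1.58  0.01  1.57  1.73] 12.1 0.05161869710496139
[(0.77, array([430.016, 244.08 ]))]
[-192.6  -13.3    2.1]
[-192.4  -13.3   84.1]
```

View pics/scene3z.png

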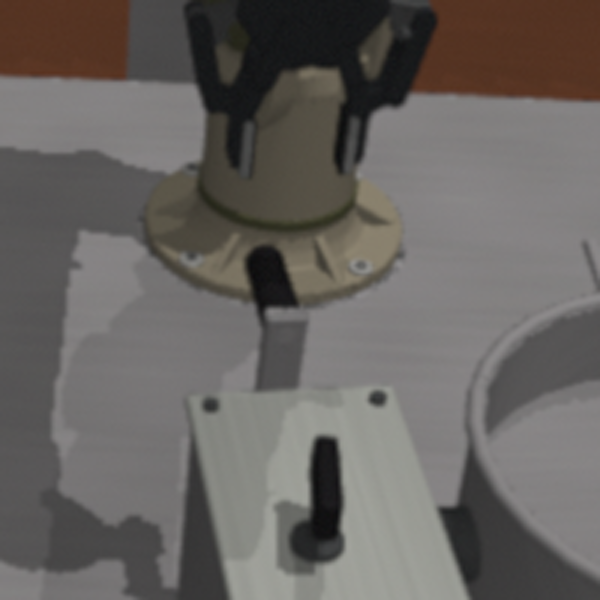

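Emit:
send_rows(
  plan=[
    [-28,-2,0,0.02],
    [-56,-4,0,0.04],
    [-84,-6,0,0.06],
    [-112,-8,0,0.08],
    [-140,-10,0,0.1],
    [-168,-12,0,0.12],
    [-192,-13,0,0.13],
    [-192,-13,0,0.13],
    [-192,-13,0,0.13],
  ],
)

```text
time_s: 12.95
eef_pos: [0.658, -0.0196, 0.3417]
orientation: [-3.14, -0.006, -3.123]
force: [-0.3, 0.1, 0.0]
gripper_width: 0.0513
```

```bash
python3 - <<'E'
from h import *
p,R,s=cur();print(p,s["orientation"],s["qpos"].round(2),s["time_s"],s["gripper_width"])
for c,r in(("top",(130,100,200,200)),("scene",(330,110,200,200))):
    im=imaging.grab_frame(c)[:,:,::-1];x,y,w,h=r
    cv2.imwrite(f"pics/{c}4z.png",cv2.resize(im[y:y+h,x:x+w],None,fx=3,fy=3,interpolation=cv2.INTER_CUBIC))
for z in(.345,.263):print(todo((.659,-.020,z)))
E
```

```text
[ 0.65798416 -0.01959196  0.34172962] [-3.14027954 -0.00559563 -3.12258953] [-0.39  0.5   0.64  1.05 -0.29  1.68  1.75] 12.95 0.05125497917359822
[-1.9  0.2 -0.7]
[-2.   0.2 81.3]
```

View pics/scene4z.png

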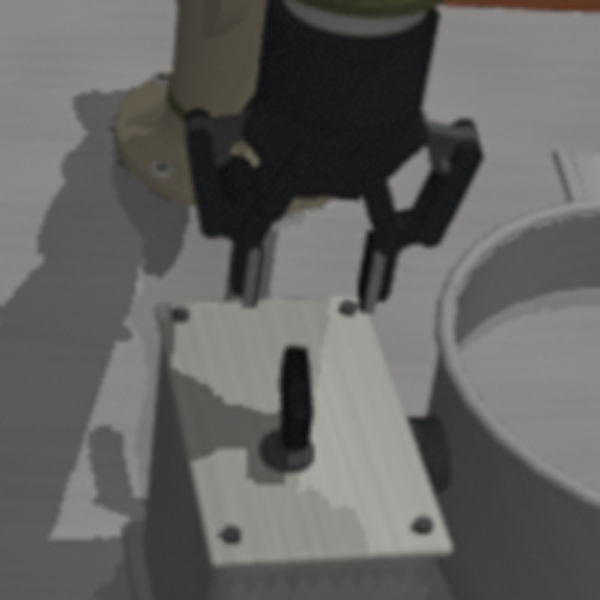

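View pics/top4z.png

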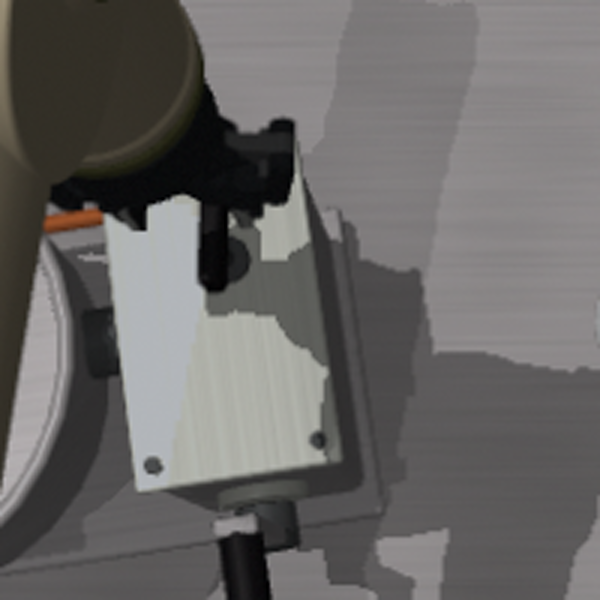

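The knob lies between the fingers at about (297,400) in the scene zoom. Descending.

Emit:
send_rows(
  plan=[
    [-2,0,27,0],
    [-2,0,54,0],
    [-2,0,72,0],
    [-2,0,80,0],
    [-2,0,80,0],
  ],
)

```text
time_s: 13.47
eef_pos: [0.6583, -0.0193, 0.2639]
orientation: [3.141, -0.003, -3.122]
force: [-0.6, 0.6, 0.9]
gripper_width: 0.0513
```

Emit:
send_rows(
  plan=[
    [0,0,0,0],
    [0,0,0,0],
    [0,0,0,0],
    [0,0,0,0],
    [0,0,0,0],
    [0,0,0,0],
  ],
  grip=-0.5,
  newtons=20,
)

```text
time_s: 13.97
eef_pos: [0.66, -0.0197, 0.2657]
orientation: [-3.142, 0.001, -3.122]
force: [-0.1, 0.1, -0.0]
gripper_width: 0.0217
```

```bash
python3 - <<'E'
from h import *
p,R,s=cur();print(p,s["orientation"],s["qpos"].round(2),s["time_s"],s["gripper_width"],s["force"],s["wrist_torque"])
for c,r in(("scene",(330,110,200,200)),):
    im=imaging.grab_frame(c)[:,:,::-1];x,y,w,h=r
    cv2.imwrite(f"pics/{c}5z.png",cv2.resize(im[y:y+h,x:x+w],None,fx=3,fy=3,interpolation=cv2.INTER_CUBIC))
E
```

```text
[ 0.6600223  -0.01966105  0.26566145] [-3.14150141e+00  5.21362085e-04 -3.12239869e+00] [-0.42  0.5   0.63  1.22 -0.29  1.51  1.76] 13.9667 0.0217045821323732 [-0.05053264  0.08348054 -0.0421202 ] [ 0.00518568  0.0171156  -0.02032037]
```

View pics/scene5z.png

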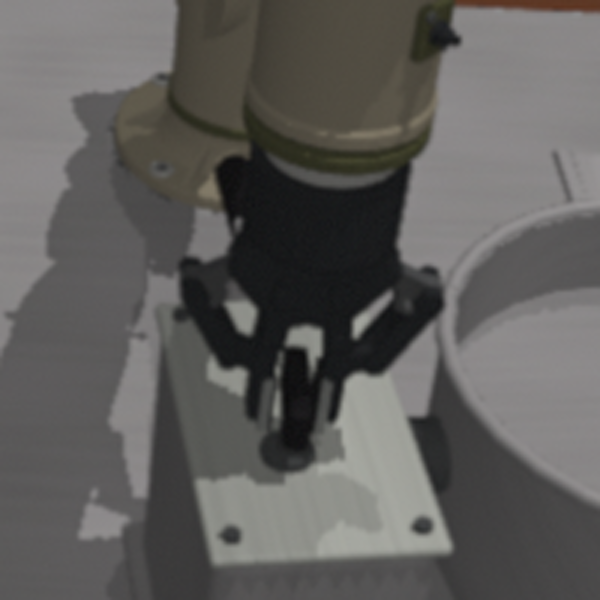

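Emit:
send_rows(
  plan=[
    [0,0,0,0],
    [0,0,0,0],
    [0,0,0,0],
    [0,0,0,0],
  ],
  grip=-1,
  newtons=20,
)

```text
time_s: 14.35
eef_pos: [0.66, -0.0178, 0.2656]
orientation: [3.14, 0.0, -3.121]
force: [-1.5, 5.2, 3.4]
gripper_width: 0.0137
```

```bash
python3 - <<'E'
from h import *
p,R,s=cur();print(p,s["orientation"],s["gripper_width"],s["force"],s["wrist_torque"])
E
```

```text
[ 0.65997309 -0.01784255  0.26557474] [ 3.13970635e+00  1.86498782e-04 -3.12082776e+00] 0.013721350966508387 [-1.54756278  5.20326317  3.42494009] [ 0.90074561  0.20526628 -0.40907657]
```

Emit:
send_rows(
  plan=[
    [0,0,0,0],
    [0,0,0,0],
    [0,0,0,0],
  ],
  newtons=90,
)

```text
time_s: 14.6
eef_pos: [0.66, -0.0178, 0.2657]
orientation: [3.14, 0.0, -3.12]
force: [-0.8, 4.7, 4.0]
gripper_width: 0.0124
```

```bash
python3 - <<'E'
from h import *
p,R,s=cur();print(p,s["orientation"],s["gripper_width"],s["force"],s["wrist_torque"])
E
```

```text
[ 0.6599663  -0.01784081  0.26573846] [ 3.13980340e+00  3.18482969e-04 -3.12039433e+00] 0.012403177384027698 [-0.78234029  4.68410215  3.95232802] [ 0.81104106  0.38304576 -0.10539578]
```

Emit:
send_rows(
  plan=[
    [0,1.8,0,0],
    [0,1.8,0,0.1],
    [0,1.8,0,0.2],
    [0,1.8,0,0.3],
    [0,1.8,0,0.3],
    [0,1.8,0,0.3],
  ],
)

```text
time_s: 15.1
eef_pos: [0.6599, -0.0182, 0.2657]
orientation: [-3.141, 0.001, 2.863]
force: [-1.9, 0.2, 5.2]
gripper_width: 0.0128
```

```bash
python3 - <<'E'
from h import *
p,R,s=cur();print(p,s["orientation"],s["gripper_width"],s["force"],s["wrist_torque"],s["qpos"].round(2))
E
```

```text
[ 0.65988351 -0.01816034  0.26572372] [-3.14112586e+00  6.09676787e-04  2.86304141e+00] 0.01276520554028633 [-1.8735429   0.21349521  5.2071425 ] [ 0.02316859  0.3845337  -0.37228331] [-0.45  0.52  0.69  1.22 -0.32  1.51  1.48]
```

Emit:
send_rows(
  plan=[
    [0,0,0,0.1],
    [0,0,0,0.2],
    [0,0,0,0.3],
    [0,0,0,0.4],
  ],
)

```text
time_s: 15.43
eef_pos: [0.6597, -0.0186, 0.2657]
orientation: [-3.141, 0.001, 2.46]
force: [-3.0, -1.6, 4.6]
gripper_width: 0.0129
```

```bash
python3 - <<'E'
from h import *
p,R,s=cur();print(p,s["orientation"],s["gripper_width"],s["force"],s["wrist_torque"],s["qpos"].round(2))
for c,r in(("scene",(330,110,200,200)),):
    im=imaging.grab_frame(c)[:,:,::-1];x,y,w,h=r
    cv2.imwrite(f"pics/{c}6z.png",cv2.resize(im[y:y+h,x:x+w],None,fx=3,fy=3,interpolation=cv2.INTER_CUBIC))
E
```

```text
[ 0.65965424 -0.01856112  0.26572648] [-3.14093485e+00  5.60175783e-04  2.45960124e+00] 0.012859276485963687 [-3.04543996 -1.63283607  4.62829289] [-0.36318896  0.72617116  0.3919446 ] [-0.5   0.53  0.77  1.22 -0.36  1.52  1.11]
```

View pics/scene6z.png

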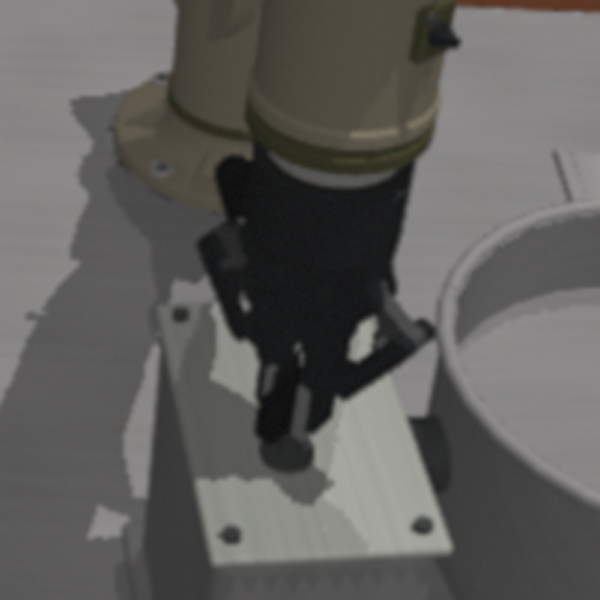

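Emit:
send_rows(
  plan=[
    [0,0,0,0.1],
    [0,0,0,0.2],
    [0,0,0,0.3],
    [0,0,0,0.4],
    [0,0,0,0.43],
  ],
)

```text
time_s: 15.9
eef_pos: [0.6592, -0.0189, 0.2657]
orientation: [-3.14, 0.001, 2.028]
force: [-5.1, -1.9, 6.3]
gripper_width: 0.0126
```

```bash
python3 - <<'E'
from h import *
p,R,s=cur();print(p,s["orientation"],s["gripper_width"],s["force"],s["wrist_torque"],s["qpos"].round(2))
E
```

```text
[ 0.65923868 -0.01888206  0.26573632] [-3.14031830e+00  5.19495707e-04  2.02753860e+00] 0.01262617553911672 [-5.1363924  -1.94818065  6.26393542] [-0.36420937  1.15672661  0.41938064] [-0.54  0.56  0.86  1.23 -0.41  1.53  0.71]
```

Emit:
send_rows(
  plan=[
    [0,0,0,0],
    [0,0,0,0],
    [0,0,0,0],
    [0,0,0,0],
    [0,0,-35,0],
    [0,0,-70,0],
    [0,0,-85,0],
  ],
  grip=0,
  newtons=20,
)

```text
time_s: 16.48
eef_pos: [0.6603, -0.018, 0.3546]
orientation: [3.138, 0.002, 2.033]
force: [0.3, -0.2, 0.7]
gripper_width: 0.0425
```

```bash
python3 - <<'E'
from h import *
p,R,s=cur();print(p,s["orientation"],s["gripper_width"],s["force"],s["wrist_torque"],s["qpos"].round(2),s["time_s"])
print(todo((.4665,-.0357,.345)))
for c,r in(("scene",(330,110,200,200)),("top",(130,100,200,220))):
    im=imaging.grab_frame(c)[:,:,::-1];x,y,w,h=r
    cv2.imwrite(f"pics/{c}7z.png",cv2.resize(im[y:y+h,x:x+w],None,fx=2.7,fy=2.7,interpolation=cv2.INTER_CUBIC))
E
```

```text
[ 0.66027557 -0.01795868  0.35455571] [3.13810431e+00 2.27626019e-03 2.03257785e+00] 0.042545113288271624 [ 0.32937949 -0.22363242  0.74333121] [-0.05263074 -0.06692654  0.01131443] [-0.5   0.55  0.87  1.03 -0.42  1.72  0.69] 16.4833
[  70.5 -181.4    8.8]
```

View pics/scene7z.png

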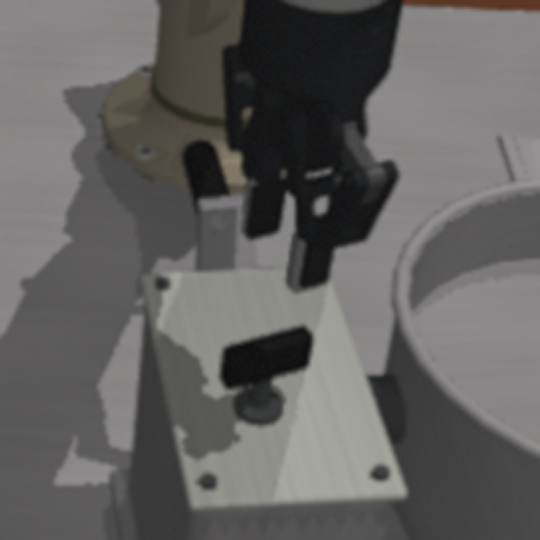

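```bash
python3 - <<'E'
from h import *
from fit import *
print(todo((.468,-.0465,.345)))
for y in (2,-5,-9,-14,-20):
    phi=np.arcsin(y/110); print(y,proj("scene",T(P,[(-.132,y/1000,.15+.11*np.cos(phi)),(-.208,y/1000,.15+.11*np.cos(phi))])).round(1))
E
```

```text
[  60.8 -185.2    8. ]
2 [[415.4 190.6]
 [408.2 166.3]]
-5 [[411.6 190.8]
 [404.6 166.4]]
-9 [[409.4 191. ]
 [402.5 166.6]]
-14 [[406.6 191.3]
 [399.8 166.9]]
-20 [[403.2 191.9]
 [396.7 167.4]]
```

Emit:
send_rows(
  plan=[
    [7,-15,0,-0.11],
    [14,-31,0,-0.22],
    [20,-46,2,-0.33],
    [27,-61,3,-0.44],
    [34,-76,4,-0.55],
    [41,-91,5,-0.66],
    [47,-107,6,-0.77],
    [54,-122,7,-0.88],
    [61,-138,8,-0.99],
    [65,-153,9,-1.1],
    [68,-168,9,-1.2],
    [62,-180,9,-1.26],
    [62,-180,9,-1.26],
    [62,-180,9,-1.26],
  ],
  grip=0.4,
)

```text
time_s: 17.75
eef_pos: [0.4709, -0.0422, 0.3411]
orientation: [3.141, 0.0, -2.994]
force: [0.8, 0.4, -0.5]
gripper_width: 0.0599
```

```bash
python3 - <<'E'
from h import *
p,R,s=cur();print(p,s["orientation"],s["gripper_width"],s["qpos"].round(2),s["time_s"])
print(todo((.468,-.0465,.245)))
for c,r in(("scene",(320,80,200,200)),):
    im=imaging.grab_frame(c)[:,:,::-1];x,y,w,h=r
    cv2.imwrite(f"pics/{c}8z.png",cv2.resize(im[y:y+h,x:x+w],None,fx=3,fy=3,interpolation=cv2.INTER_CUBIC))
E
```

```text
[ 0.47086527 -0.04216318  0.34107931] [ 3.14075438e+00  3.37622392e-04 -2.99432367e+00] 0.05989020927382415 [-0.69 -0.    0.72  1.59  0.    1.56  1.75] 17.75
[ 3.5 -3.9 96.1]
```

View pics/scene8z.png

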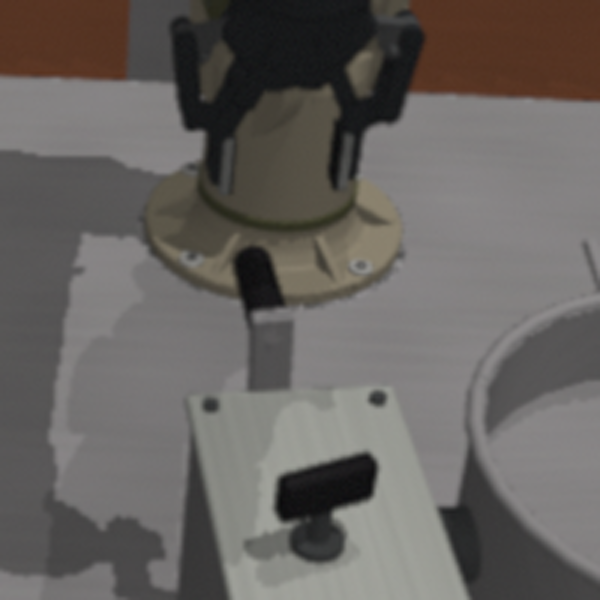

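The sleeve's arm end moved to (410.7,185), from about (415.7,185) before. The handle is now near y = -6.6 mm, so the bowl flank has pushed it along. I'm regripping there.

Emit:
send_rows(
  plan=[
    [2,-3,30,0],
    [4,-3,60,0],
    [4,-3,80,0],
    [4,-3,95,0],
    [4,-3,95,0],
    [4,-3,95,0],
  ],
)

```text
time_s: 18.3
eef_pos: [0.4675, -0.0452, 0.2458]
orientation: [-3.141, -0.002, -2.993]
force: [0.1, 0.1, -0.3]
gripper_width: 0.0597
```

Emit:
send_rows(
  plan=[
    [0,0,0,0],
    [0,0,0,0],
    [0,0,0,0],
    [0,0,0,0],
    [0,0,0,0],
    [0,0,0,0],
  ],
  grip=-1,
  newtons=20,
)

```text
time_s: 18.8
eef_pos: [0.4682, -0.0457, 0.2472]
orientation: [-3.142, 0.002, -2.992]
force: [1.2, -0.7, 5.5]
gripper_width: 0.0255
```

```bash
python3 st.py
```

```text
{'t': 18.8, 'y': np.float64(-8.25), 'x': np.float64(-164.5), 'z': np.float64(247.2), 'phi': np.float64(-0.075), 'arc': np.float64(-8.25), 'ft': np.float64(-0.46), 'tq': array([ 0.07, -0.35, -0.07])}
```

Emit:
send_rows(
  plan=[
    [0,-2,-0.7,0],
    [0,-4,-0.4,0],
    [0,-6,0,0],
    [0,-8,0.4,0],
    [0,-8,0.4,0],
  ],
)

```text
time_s: 19.22
eef_pos: [0.4694, -0.0542, 0.2462]
orientation: [-3.141, 0.002, -2.993]
force: [5.3, 0.8, 2.1]
gripper_width: 0.025
```

```bash
python3 st.py
```

```text
{'t': 19.22, 'y': np.float64(-16.84), 'x': np.float64(-164.5), 'z': np.float64(246.2), 'phi': np.float64(-0.1537), 'arc': np.float64(-16.91), 'ft': np.float64(0.35), 'tq': array([ 0.13, -1.17, -0.09])}
```

Emit:
send_rows(
  plan=[
    [0,-2,0.5,0],
    [0,-4,0.9,0],
    [0,-4,0.9,0],
  ],
)

```text
time_s: 19.47
eef_pos: [0.47, -0.0582, 0.2454]
orientation: [-3.141, 0.002, -2.993]
force: [5.9, 0.8, 3.1]
gripper_width: 0.025
```

```bash
python3 st.py
```

```text
{'t': 19.47, 'y': np.float64(-20.85), 'x': np.float64(-164.5), 'z': np.float64(245.4), 'phi': np.float64(-0.1907), 'arc': np.float64(-20.98), 'ft': np.float64(0.51), 'tq': array([ 0.27, -1.23,  0.05])}
```

Emit:
send_rows(
  plan=[
    [0,-2,0.5,0],
    [0,-4,1.0,0],
    [0,-4,1.0,0],
  ],
)

```text
time_s: 19.72
eef_pos: [0.4705, -0.0612, 0.2446]
orientation: [3.141, 0.002, -2.992]
force: [3.2, 4.1, 6.6]
gripper_width: 0.0251
```

```bash
python3 st.py
```

```text
{'t': 19.72, 'y': np.float64(-23.94), 'x': np.float64(-164.5), 'z': np.float64(244.6), 'phi': np.float64(-0.2194), 'arc': np.float64(-24.13), 'ft': np.float64(4.91), 'tq': array([ 0.86, -0.67,  0.02])}
```

Emit:
send_rows(
  plan=[
    [0,-2,0.2,0],
    [0,-4,0.4,0],
    [0,-4,0.4,0],
  ],
)

```text
time_s: 19.97
eef_pos: [0.4709, -0.0639, 0.244]
orientation: [3.139, 0.001, -2.991]
force: [2.2, 8.0, 8.1]
gripper_width: 0.0252
```

```bash
python3 st.py
```

```text
{'t': 19.97, 'y': np.float64(-26.63), 'x': np.float64(-164.5), 'z': np.float64(244.0), 'phi': np.float64(-0.2445), 'arc': np.float64(-26.89), 'ft': np.float64(9.29), 'tq': array([ 1.63, -0.53, -0.09])}
```

Emit:
send_rows(
  plan=[
    [0,-1,0.2,0],
    [0,-2,0.4,0],
    [0,-2,0.4,0],
  ],
)

```text
time_s: 20.22
eef_pos: [0.4711, -0.0652, 0.2436]
orientation: [3.139, 0.001, -2.99]
force: [1.3, 8.9, 8.6]
gripper_width: 0.025
```

```bash
python3 st.py
```

```text
{'t': 20.22, 'y': np.float64(-27.93), 'x': np.float64(-164.5), 'z': np.float64(243.6), 'phi': np.float64(-0.2567), 'arc': np.float64(-28.24), 'ft': np.float64(10.48), 'tq': array([ 1.98, -0.43, -0.03])}
```

Emit:
send_rows(
  plan=[
    [0,3,-0.7,0],
    [0,6,-1.4,0],
    [0,9,-1.9,0],
    [0,12,-2.3,0],
    [0,15,-2.6,0],
    [0,18,-2.8,0],
    [0,20,-3,0],
    [0,20,-3,0],
  ],
)

```text
time_s: 20.88
eef_pos: [0.4685, -0.0481, 0.2469]
orientation: [-3.141, 0.002, -2.993]
force: [4.0, -0.5, 5.8]
gripper_width: 0.0252
```

```bash
python3 st.py
```

```text
{'t': 20.88, 'y': np.float64(-10.65), 'x': np.float64(-164.6), 'z': np.float64(246.9), 'phi': np.float64(-0.097), 'arc': np.float64(-10.67), 'ft': np.float64(-0.49), 'tq': array([-0.18, -0.95, -0.07])}
```

Emit:
send_rows(
  plan=[
    [0,2,-0.1,0],
    [0,3,-0.2,0],
    [0,3,-0.2,0],
  ],
)

```text
time_s: 21.13
eef_pos: [0.4681, -0.0453, 0.2471]
orientation: [-3.141, 0.002, -2.993]
force: [4.5, -0.2, 6.2]
gripper_width: 0.0254
```

```bash
python3 st.py
```

```text
{'t': 21.13, 'y': np.float64(-7.87), 'x': np.float64(-164.6), 'z': np.float64(247.1), 'phi': np.float64(-0.0716), 'arc': np.float64(-7.88), 'ft': np.float64(-0.42), 'tq': array([-0.22, -1.05, -0.07])}
```

Emit:
send_rows(
  plan=[
    [0,2,-0.1,0],
    [0,3,-0.2,0],
    [0,3,-0.2,0],
  ],
)

```text
time_s: 21.38
eef_pos: [0.4677, -0.0425, 0.2473]
orientation: [-3.141, 0.002, -2.993]
force: [5.1, -0.9, 5.8]
gripper_width: 0.0248
```

```bash
python3 st.py
```

```text
{'t': 21.38, 'y': np.float64(-5.0), 'x': np.float64(-164.6), 'z': np.float64(247.3), 'phi': np.float64(-0.0455), 'arc': np.float64(-5.0), 'ft': np.float64(-1.4), 'tq': array([-0.23, -1.04, -0.06])}
```

Emit:
send_rows(
  plan=[
    [0,2,0,0],
    [0,3,0,0],
    [0,3,0,0],
  ],
)

```text
time_s: 21.63
eef_pos: [0.4673, -0.0403, 0.2474]
orientation: [-3.14, 0.002, -2.994]
force: [5.6, -3.7, 6.0]
gripper_width: 0.0253
```

```bash
python3 st.py
```

```text
{'t': 21.63, 'y': np.float64(-2.81), 'x': np.float64(-164.6), 'z': np.float64(247.4), 'phi': np.float64(-0.0256), 'arc': np.float64(-2.81), 'ft': np.float64(-4.32), 'tq': array([-0.81, -1.19, -0.02])}
```

Emit:
send_rows(
  plan=[
    [0,2,0,0],
    [0,3,0,0],
    [0,3,0,0],
  ],
)

```text
time_s: 21.88
eef_pos: [0.467, -0.0383, 0.2475]
orientation: [-3.139, 0.002, -2.995]
force: [5.8, -6.1, 6.0]
gripper_width: 0.0253
```

```bash
python3 st.py
```

```text
{'t': 21.88, 'y': np.float64(-0.7), 'x': np.float64(-164.6), 'z': np.float64(247.5), 'phi': np.float64(-0.0064), 'arc': np.float64(-0.7), 'ft': np.float64(-6.82), 'tq': array([-1.39, -1.29, -0.01])}
```

Emit:
send_rows(
  plan=[
    [0,1,0,0],
    [0,2,0,0],
    [0,2,0,0],
  ],
)

```text
time_s: 22.13
eef_pos: [0.4668, -0.0369, 0.2475]
orientation: [-3.138, 0.003, -2.996]
force: [6.7, -8.8, 6.3]
gripper_width: 0.025
```

```bash
python3 st.py
```

```text
{'t': 22.13, 'y': np.float64(0.68), 'x': np.float64(-164.6), 'z': np.float64(247.5), 'phi': np.float64(0.0062), 'arc': np.float64(0.68), 'ft': np.float64(-9.75), 'tq': array([-1.72, -1.37, -0.02])}
```

Both bites felt: away at about -21.4 mm and bowl at about -5.1 mm, so roughly 16 mm of play, with no more than about 10.5 N pressed. Now back to mid-play to let go.

Emit:
send_rows(
  plan=[
    [0,-3,0,0],
    [0,-6,-0.3,0],
    [0,-9,-0.3,0],
    [0,-12,0,0],
    [0,-15,0.2,0],
    [0,-15,0.2,0],
  ],
)

```text
time_s: 22.63
eef_pos: [0.4687, -0.0496, 0.2468]
orientation: [-3.141, 0.002, -2.993]
force: [6.3, 1.1, 2.8]
gripper_width: 0.025
```

Emit:
send_rows(
  plan=[
    [0,0,0,0],
    [0,0,0,0],
    [0,0,0,0],
    [0,0,0,0],
    [0,0,-25,0],
    [0,0,-60,0],
    [0,0,-100,0],
    [0,0,-130,0],
    [0,0,-130,0],
    [0,0,-130,0],
  ],
  grip=0.3,
)

```text
time_s: 23.47
eef_pos: [0.4685, -0.0489, 0.3777]
orientation: [-3.141, 0.002, -2.992]
force: [-0.5, 0.3, -0.6]
gripper_width: 0.0556
```

```bash
python3 - <<'E'
from h import *
p,R,s=cur();print(p,s["force"],s["gripper_width"],s["time_s"],abs(s["dq"]).max())
for c,r in(("scene",(200,80,300,220)),):
    im=imaging.grab_frame(c)[:,:,::-1];x,y,w,h=r
    cv2.imwrite(f"pics/{c}9z.png",cv2.resize(im[y:y+h,x:x+w],None,fx=2.6,fy=2.6,interpolation=cv2.INTER_CUBIC))
E
```

```text
[ 0.46849144 -0.04887598  0.37770471] [-0.51327965  0.32341229 -0.61868357] 0.05562963942572786 23.4667 0.06880840935011837
```

View pics/scene9z.png

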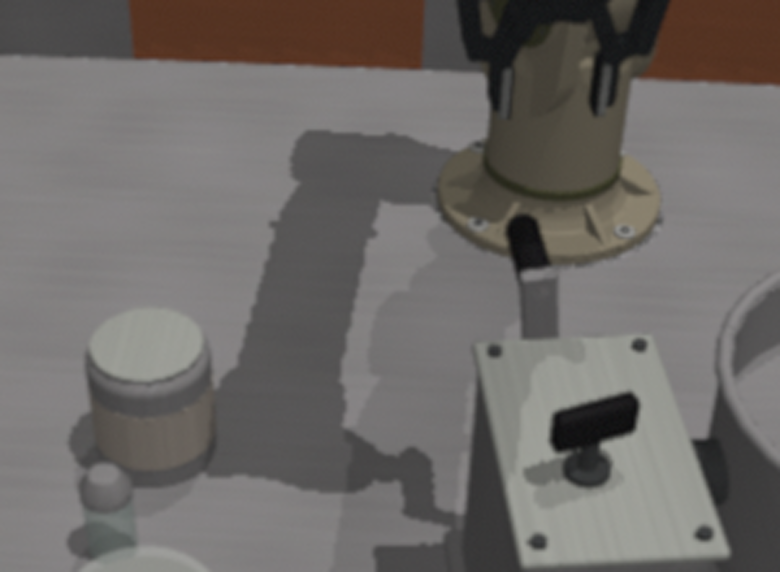

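The gripper is clear above the handle, which sits free near (527,245). The knob at (595,425) has stayed turned, and the can and shaker look untouched.

```bash
python3 -c "
from cell import workorder
print(workorder.hand_in())"
```

```text
the job is handed in; nothing more can be done
None
```

The crank's free play is down from about 46 mm to about 16 mm, against the 15 mm you asked for, and the job is handed in.

- **First rock:** I rocked the handle away from the bowl, then back towards it. The gear bit at about -21 mm and +25 mm of handle travel. I stopped at about 10 N each way.
- **Adjustment:** I turned the T-bar knob clockwise by about 1.13 rad. It stayed there after I let go.
- **Check rock:** The away bite came at about -21.4 mm and the bowl bite at about -5.1 mm, at no more than 10.5 N.
- **Accuracy:** The knob angle alone predicts about 15.3 mm, so the two differ by about 1 mm, which is roughly the error of the force readings. I left the knob there rather than adjust again.
- **Force while gripping:** The first time I gripped the handle, I pushed down on it with about 23 N for a moment and eased off straight away. This was not into the bite.
- **State at the end:** I let go of the handle in mid-play, and the gripper is about 130 mm above where it held the handle, with no contact force. The job took about 23.5 s. I did not touch the tub, can or shaker. The last picture shows the can and shaker in place and only part of the tub.

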